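Slide a medallion along the rail into the jig's corner pocket

ROBOT

A 6-joint arm with a two-finger parallel gripper is mounted at the origin on a cart in front of the work surface, level with it; the furniture and walls round the work are solid. World frame = base frame: x ahead of the robot, y to its left, z up, the work surface at z = 0. Lengths are in m, angles in degrees, forces in N, time in s.
With the tool pointing down it reaches from about 0.375 to 0.9 m from the base axis. Payload 3.1 kg.
Tool frame: the origin (TCP) lies on the centre line of the jaws, within the pads' length; the fingertips stand 8 mm ahead of it and the grasp point (between the pads) lies 11 mm behind it; y points along the fingers, x is the direction in which the jaws open and shut, and the axes are right-handed (so a half turn about y gives the same grasp; the last joint's range is limited). The gripper opens to 87 mm and grips with 3 to 60 N. Pads are 19 mm wide; open, the fingers measure 117 mm over their backs; the gripper's body (75 mm by 190 mm) begins 51 mm behind the grasp point.
Start: joints at [-75.774, 30.224, 82.088, -0, 67.689, -10.227], TCP at [0.259, -0.569, 0.231] pointing down, gripper open.
Joint ranges: [-176.69, 176.69], [-43.24, 126.21], [12.49, 139.97], [-82, 262], [0, 151.66], [-163.58, 163.58]. Speed limits (degrees/s): [159.86, 159.86, 180, 180, 180, 180].

INTERFACE

Orientations are given as a 3x3 rotation matrix whose columns are the frame's x, y, z axes.
In Python, from rig import read_state, imaging, job, spotter gives the robot as it stands.
- The arm moves only by the tool apply_moves, never from a script. Its argument "steps" is a list of rows, each an object of numbers: "x", "y", "z": the shift along the world's x, y, z in mm; "spin": the turn about the world's z in rad. In form: [{"x": .., "y": .., "z": .., "spin": ..}, ...]. A call has 1 to 12 rows; each row shifts and turns the pose as measured when the row begins; what a row does not reach is not made up. A row lasts 1/10 s, in which the tool goes at most 50 mm and 8.59 degrees, less where a joint would pass 70% of its speed; a pose out of reach is approached as far as the arm can. A call is refused whole if a number of a shift passes 50 or a number of a turn 0.15, either way. A call with a gripper value outside its range is refused whole. "grip" is the finger opening in mm, from 0 to 87, set as the call begins (left out, the last holds). The fingers move at their own pace and stop on an object; the grip force is fixed at half the most. Time passes only in rows, so rows that do not move let the fingers close. It gives the time, the measured TCP pose, the force and the opening at its end, in the units of the state.
- read_state(): the state, without advancing time (a new reading comes with each control period).
- imaging.capture(name): name is "scene" or "top"; returns the picture (420x560x3 uint8, red, green, blue); there is no depth.
- imaging.camera_params(name): a dict with "fov_y" (degrees; the focal length in pixels is half the picture's height over the tangent of half this angle, whatever the lens; pixels are square), "cx", "cy" (the principal point, pixels), "R" (3x3) and "t" (3): a world point X has camera coordinates R X + t. Camera axes: x right, y down, z forward; pixel columns grow to the right and rows downward; lengths in m; the calibration is good to about 2 mm. A picture is of the moment at which its call begins. camera_params takes no time and is no camera call.
- job.hand_in(): hands the job in, once; it reports no verdict.
Trained networks look in the newest picture that a camera, given by its name, has taken for a name from the list of things; names that differ only in an ending like _2 or _b are one class to them, and where a whole thing is asked for, a point or a joint stands for the part that bears it (a point fixed in the world has none). Each returns a list of dicts, best first, with "score" (0 to 1); they miss things now and then, are a little off and sometimes report something else, mostly with a low value. They report only what shows in the picture. A call takes as long as a camera call. They do not tell look-alikes from the thing itself.
- spotter.cut_out(name, camera): "mask" (420x560 bool, what is visible of it) and "rect" ([left, top, width, height] in pixels, round what is visible of it).
The state is a dict: "time_s": time; "joint_positions": joint angles; "qvel": joint speeds; "tau": joint torques, N m; "position": TCP position; "tcp_rot": TCP orientation; "force": force on the tool from outside, world axes, zero at the start; "moment": the same for the moment, N m; "opening": opening from 0.0 (shut) to 1.0 (fully open).
Only numpy, scipy, OpenCV 4.12 (cv2) and the standard library are available. Lean on these libraries where they do the work, as an engineer would, in place of code of your own. Each camera call takes 0.05 s, during which the arm holds its last target.

TASK

Using only the fingertips, without gripping or lifting anything, gently push the loose medallion that lies on the near side of the plywood jig up against the long rail before it reaches the black scored line. Then slide it along, kept against the rail all the way, into the corner pocket until it sits fully home against both the rail and the end stop. Take the hand away and leave the two other medallions and the jar lid behind the rail alone.

Things in the scene. Friction and masses are not known exactly. Their poses are not given: they have to be found in the camera images.
- jig: Jig fixed to the table: plywood plate (x = -65 to +148 mm, y = -140 to +140 mm, 10 mm thick), on it aluminium bars 14 mm wide, 10 mm high (tops 20 mm above the table): a rail, an end stop and a lip. Origin: on the table under the middle of the plate's length, 48 mm short of the rail; z up. The rail runs along y, the pocket is the corner at its +y end. A thin black line is scored across the near part at y = 0 (flush).
- rail_face (a point): Foot of the rail's guiding face at the scored line: jig x = +48 mm, y = 0, on the plate's top. The face looks to jig -x and runs the whole 280 mm along y.
- stop_face (a point): Foot of the end stop's face, at its middle: jig x = +10.5 mm, y = +126 mm. The face looks to jig -y and reaches from x = -27 mm to the rail.
- lip_mouth (a point): Inner corner of the short lip that closes the pocket's near side: jig x = -13 mm, y = +88 mm. The lip fills x = -27 to -13 mm from y = +88 mm to the end stop; the pocket is thus 61 mm wide, entered along the rail from -y.
- home (a point): Point on the plate's top, 10 mm above the table, over which the medallion's centre lies when it is fully home in the pocket: jig x = +20.5 mm, y = +98.5 mm.
- medallion: The loose medallion to slide: bronze disc, the largest of the three, 55 mm diameter, about 9 mm thick, roughly 0.14 kg, lying flat on the plate near its -y end, off the rail. Origin: centre of its underside; z up; its turn about z does not matter. Against the rail its centre is at jig x = +20.5 mm. It slides easily on the lacquered plate and polished bars (friction about 0.2).
- spare_a: Bystander: bronze disc 50 mm diameter, 10 mm thick, lying on the board behind the rail. Origin: centre of its underside.
- spare_b: Bystander: bronze disc 48 mm diameter, 10 mm thick, lying on the board behind the rail. Origin: centre of its underside.
- jar_lid: Bystander: white ribbed jar lid, 58 mm diameter, 14 mm high, lying upside down on the board behind the rail. Origin: centre of its underside.
There are look-alikes about, which are no part of the job. Leave any purple look-alike of the medallion alone.

How it is judged:
By the outcome, as a careful person would: the job done as asked, in the order asked, and still so for the second after the job is handed in, with the robot touching nothing.
It also fails if it takes over 45 s, if anything falls off the work surface, if the arm or the gripper's body presses on something with over 40 N, if the wrist force passes 120 N, or if a joint passes its speed limit or range.

## Working session

There is one attempt and no reset: what is moved stays moved. The work goes in short steps, Python scripts to look and compute and a tool call to move; the robot and the scene stay as the last step left them, time stands still between calls to the robot, and variables do not carry over. Pictures are saved under pics/ and viewed, and the job is handed in when it is done.

Besides the shell and the picture viewer there is one more tool, called after "Call:" as name(argument=value, ...), one argument or row to a line, values as JSON. apply_moves: Moves the arm, as the interface text tells. Its arguments: {"type":"object","properties":{"steps":{"type":"array"},"grip":{"type":"number"}},"required":["steps"]}

```bash
mkdir -p pics; ls
python3 - <<'E'
from rig import read_state, imaging
import cv2
s=read_state(); print(s)
for n in ("scene","top"):
    im=imaging.capture(n); cv2.imwrite(f"pics/{n}0.png",im[:,:,::-1]); print(n,imaging.camera_params(n))
E
```

```text
pics
{'time_s': 0.0, 'joint_positions': array([-7.57739955e+01,  3.02793151e+01,  8.21579650e+01, -2.03530677e-03,
        6.76885966e+01, -1.02271133e+01]), 'qvel': array([ 0.05010324, -0.11354405,  0.06045637, -0.03154435, -0.02438077,
       -0.10033155]), 'tau': array([-1.43524649e-03, -4.40047109e+01, -1.76590580e+01,  6.31056377e-02,
        5.81152167e-02, -1.76462609e-04]), 'position': array([ 0.25855513, -0.56820968,  0.22955911]), 'tcp_rot': array([[ 4.13960220e-01, -5.71752847e-04,  9.10294793e-01],
       [-9.10292391e-01,  2.12151240e-03,  4.13960460e-01],
       [-2.16788476e-03, -9.99997586e-01,  3.57759471e-04]]), 'force': array([-0.18842867, -0.59664993, -0.26131987]), 'moment': array([-0.012375  ,  0.02385141, -0.05249356]), 'opening': 0.9999182397964382}
scene {'fov_y': 51.53234581037253, 'cx': 276.92639989348027, 'cy': 211.05511547760366, 'R': array([[-0.81377101, -0.58088572,  0.01866887],
       [-0.38969194,  0.52153033, -0.75904302],
       [ 0.43118087, -0.62496231, -0.65077275]]), 't': array([0.47309261, 0.23563557, 0.65612251])}
top {'fov_y': 43.084179516419496, 'cx': 270.29485669481363, 'cy': 205.03900406874695, 'R': array([[ 0.01715672, -0.9998516 ,  0.00155957],
       [-0.98323441, -0.01715474, -0.18153735],
       [ 0.18153716,  0.00158117, -0.98338281]]), 't': array([0.00169278, 0.56214416, 1.1202803 ])}
```

View pics/scene0.png

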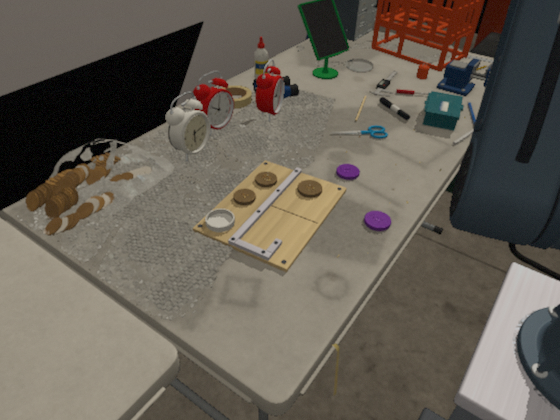

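View pics/top0.png

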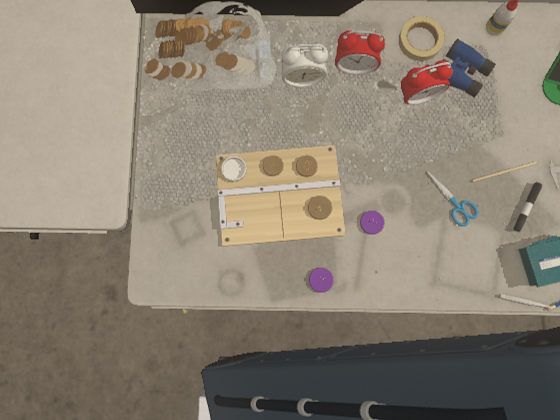

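The top view shows the jig at (218–344, 147–245) with its pocket at the left, (222–243, 190–228). The bronze medallion on the near side is at (319, 208). The purple look-alikes are at (372, 222) and (321, 279), both off the jig. Next I'll confirm the medallion in an enlarged crop and measure.

```bash
cat > h.py <<'E'
import numpy as np, cv2
from rig import read_state, imaging, job, spotter
def cam(n):
    p=imaging.camera_params(n); f=210/np.tan(np.radians(p['fov_y']/2))
    return f,p['cx'],p['cy'],np.array(p['R']),np.array(p['t'])
def proj(n,X):
    f,cx,cy,R,t=cam(n); c=np.atleast_2d(X)@R.T+t
    return np.c_[cx+f*c[:,0]/c[:,2],cy+f*c[:,1]/c[:,2]]
def back(n,uv,z):
    f,cx,cy,R,t=cam(n); uv=np.atleast_2d(uv).astype(float)
    d=np.c_[(uv[:,0]-cx)/f,(uv[:,1]-cy)/f,np.ones(len(uv))]@R
    o=-R.T@t; k=(np.broadcast_to(z,len(uv))-o[2])/d[:,2]
    return o+d*k[:,None]
def crop(im,x,y,w,h,s,fn):
    c=cv2.resize(np.ascontiguousarray(im[y:y+h,x:x+w,::-1]),None,fx=s,fy=s,interpolation=cv2.INTER_CUBIC); cv2.imwrite(fn,c)
E
python3 - <<'E'
from h import *
im=cv2.imread('pics/top0.png')[:,:,::-1]; crop(im,205,135,150,120,5,'pics/c1.png')
im=cv2.imread('pics/scene0.png')[:,:,::-1]; crop(im,190,155,165,115,4.8,'pics/c2.png')
imaging.capture('top')
for nm in('medallion','jig'):
    for d in spotter.cut_out(nm,'top'):
        m=d['mask']; v,u=np.nonzero(m); print(nm,d['score'],d['rect'],u.mean(),v.mean(),m.sum(), back('top',[u.mean(),v.mean()],0.019)[0])
E
```

```text
medallion 0.81 [307.4, 268.5, 28.9, 25.4] 320.95435684647305 279.92116182572613 482 [ 0.40189195 -0.10323508  0.019     ]
medallion 0.75 [311.2, 194.2, 23.0, 25.6] 319.864476386037 207.2135523613963 487 [ 0.56497447 -0.10078975  0.019     ]
medallion 0.59 [361.4, 209.8, 21.8, 25.4] 372.010593220339 222.5 472 [ 0.53204144 -0.21821522  0.019     ]
medallion 0.56 [294.5, 156.5, 24.4, 20.2] 306.61721068249255 165.78041543026706 337 [ 0.66113128 -0.07034829  0.019     ]
jig 0.83 [215.6, 147.5, 131.8, 102.6] 278.7202164186869 198.5328269690979 9611 [ 0.58337034 -0.00739421  0.019     ]
```

View pics/c1.png

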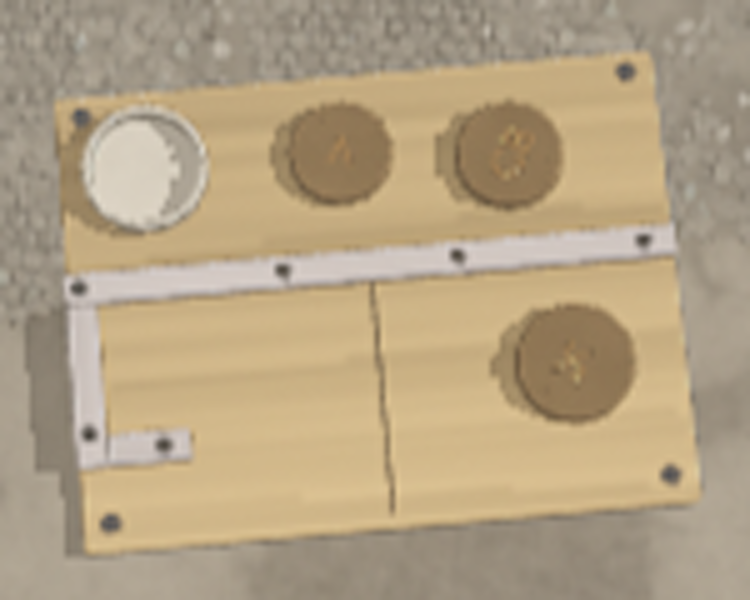

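View pics/c2.png

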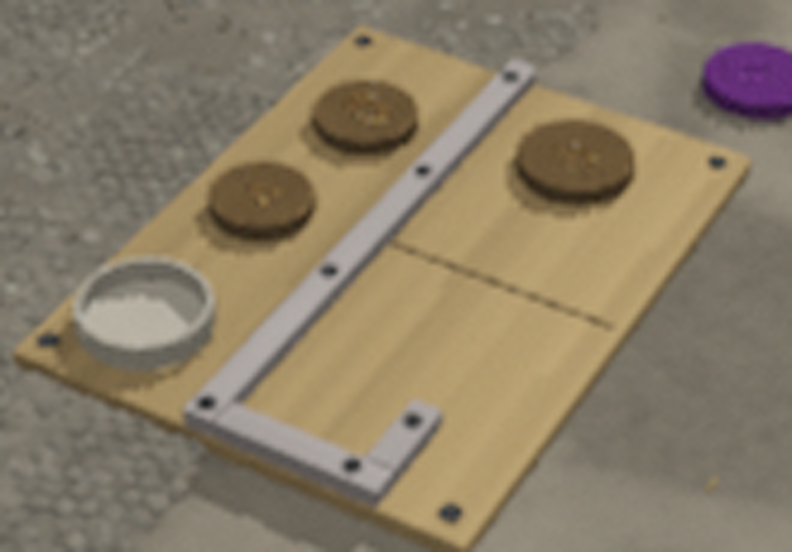

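Run:
```python
from h import *
from scipy.optimize import least_squares
T=[((55,102),(148,140,10)),((652,52),(148,-140,10)),((702,498),(-65,-140,10)),((373,284),(48,0,10)),((393,513),(-65,0,10)),((676,252),(48,-140,20)),((670,226),(62,-140,20)),((190,431),(-13,88,20)),((191,457),(-27,88,20)),((64,275),(62,140,20)),((88,547),(-65,140,10)),((98,305),(48,126,20)),((81,466),(-27,140,20))]
S=[((362,27),(148,-140,10)),((14,355),(148,140,10)),((750,161),(-65,-140,10)),((390,242),(48,0,10)),((612,327),(-65,0,10)),((500,60),(62,-140,20)),((535,70),(48,-140,20)),((188,405),(62,140,20)),((237,404),(48,126,20)),((410,402),(-13,88,20)),((440,410),(-27,88,20)),((374,492),(-27,140,20))]
tu=np.array([p for p,_ in T],float); tu=(tu+.5)/5-.5+[205,135]; tX=np.array([x for _,x in T])/1e3
su=np.array([p for p,_ in S],float); su=(su+.5)/4.8-.5+[190,155]; sX=np.array([x for _,x in S])/1e3
def W(q,X):
    c,s=np.cos(q[2]),np.sin(q[2]); return np.c_[q[0]+c*X[:,0]-s*X[:,1],q[1]+s*X[:,0]+c*X[:,1],X[:,2]]
def rt(q): return (proj('top',W(q,tX))-tu)
def rs(q): return (proj('scene',W(q,sX))-su)
for nm,f in(('top',lambda q:rt(q).ravel()),('scene',lambda q:rs(q).ravel()),('both',lambda q:np.r_[rt(q).ravel(),rs(q).ravel()])):
    r=least_squares(f,[.58,0,0],loss='soft_l1'); print(nm,r.x,np.degrees(r.x[2]))
    print(np.round(rt(r.x),1).tolist()); print(np.round(rs(r.x),1).tolist())
q=r.x
# medallion ellipse by color edges, top face at z=19
def tojig(p): 
    c,s=np.cos(q[2]),np.sin(q[2]); d=np.array(p[:2])-q[:2]; return [c*d[0]+s*d[1],-s*d[0]+c*d[1]]
for n,uv in(('top',(205-.4+575/5,135-.4+362/5)),('scene',(190-.4+575/4.8,155-.4+156/4.8))):
    p=back(n,uv,.019)[0]; print(n,p,tojig(p))
```

```text
top [ 0.55451231 -0.01304224  0.10421994] 5.971362435259904
[[-0.5, -0.7], [0.0, -0.7], [0.3, 0.5], [-0.1, -0.2], [0.4, 2.9], [0.5, 0.1], [1.0, -0.7], [0.0, -0.8], [0.3, 0.2], [-0.1, -0.1], [-0.6, 1.5], [-0.3, -0.6], [-0.8, 0.4]]
[[-0.6, -0.2], [-0.9, -0.2], [0.9, -0.3], [0.3, 0.9], [2.7, 1.7], [2.6, 0.1], [0.7, -0.2], [-1.3, 1.4], [-1.2, -0.2], [0.7, -0.4], [0.9, 0.6], [0.7, 0.8]]
scene [ 0.55602404 -0.01364264  0.10796265] 6.185804065885071
[[-0.4, -1.0], [-0.0, -1.5], [0.6, -0.4], [0.0, -0.8], [0.7, 2.2], [0.7, -0.8], [1.2, -1.5], [0.4, -1.3], [0.7, -0.3], [0.1, -0.5], [-0.2, 1.0], [-0.1, -1.0], [-0.4, -0.1]]
[[-1.3, -0.5], [-1.2, -0.4], [0.3, -0.8], [-0.2, 0.5], [2.3, 1.2], [1.9, -0.3], [0.0, -0.5], [-1.5, 1.0], [-1.4, -0.6], [0.4, -0.9], [0.6, 0.1], [0.5, 0.4]]
both [ 0.55513109 -0.01316744  0.10552946] 6.046392689251281
[[-0.5, -0.8], [-0.0, -1.0], [0.4, 0.2], [-0.1, -0.4], [0.5, 2.6], [0.5, -0.2], [1.0, -1.0], [0.1, -1.0], [0.4, -0.0], [-0.1, -0.3], [-0.5, 1.3], [-0.3, -0.8], [-0.7, 0.2]]
[[-0.9, -0.3], [-1.1, -0.3], [0.6, -0.4], [0.1, 0.7], [2.5, 1.5], [2.3, -0.0], [0.4, -0.3], [-1.4, 1.3], [-1.3, -0.4], [0.5, -0.6], [0.7, 0.4], [0.6, 0.7]]
top [ 0.56545527 -0.100191    0.019     ] [np.float64(0.0011002336117611946), np.float64(-0.08762693114002086)]
scene [ 0.5667434  -0.10112518  0.019     ] [np.float64(0.0022827984023111782), np.float64(-0.08869159583793429)]
```

Bronze discs that could be meant in the top view: (319, 208) on the near side, and (272, 166) and (306, 166) behind the rail. The first is the largest and lies alone on the robot's side, so it is the medallion. The spotter's other hits, at (321, 279) and (372, 222), are the purple look-alikes.

- **Jig:** about (0.555, -0.013), yaw 6.05°.
- **Medallion:** at jig (+1.5, -88) mm.

I'll shut the fingers and travel high to the near side of it.

Call:
apply_moves(
  grip=0,
  steps=[
    {"x": 23,"y": 42,"z": 0,"spin": -0.02},
    {"x": 23,"y": 42,"z": 0,"spin": -0.02},
    {"x": 23,"y": 42,"z": 0,"spin": -0.02},
    {"x": 23,"y": 42,"z": 0,"spin": -0.02},
    {"x": 23,"y": 42,"z": 0,"spin": -0.02},
    {"x": 23,"y": 42,"z": 0,"spin": -0.02},
    {"x": 23,"y": 42,"z": 0,"spin": -0.02},
    {"x": 23,"y": 42,"z": 0,"spin": -0.02},
    {"x": 23,"y": 42,"z": 0,"spin": -0.02},
    {"x": 23,"y": 42,"z": 0,"spin": -0.02},
    {"x": 20,"y": 40,"z": 0,"spin": -0.02},
    {"x": 0,"y": 0,"z": 0,"spin": 0},
  ],
)

```text
time_s: 1.45
position: [0.5139, -0.0938, 0.2302]
tcp_rot: [[0.189, 0.004, 0.982], [-0.982, -0.005, 0.189], [0.006, -1.0, 0.003]]
force: [0.1, -0.2, 0.3]
opening: 0.029
```

Call:
apply_moves(
  steps=[
    {"x": -2,"y": -12,"z": -40,"spin": 0},
    {"x": 0,"y": 0,"z": -45,"spin": 0},
    {"x": 0,"y": 0,"z": -45,"spin": 0},
    {"x": 0,"y": 0,"z": -30,"spin": 0},
    {"x": 0,"y": 0,"z": 0,"spin": 0},
  ],
)

```text
time_s: 1.95
position: [0.515, -0.1071, 0.0686]
tcp_rot: [[0.195, 0.014, 0.981], [-0.981, -0.011, 0.195], [0.014, -1.0, 0.012]]
force: [-0.5, 0.6, -0.4]
opening: 0.002
```

```bash
cat >> h.py <<'E'
Q=np.array([0.55513,-0.01317,0.10553])
def tojig(p):
    c,s=np.cos(Q[2]),np.sin(Q[2]); d=np.array(p[:2])-Q[:2]; return np.round(1e3*np.array([c*d[0]+s*d[1],-s*d[0]+c*d[1]]),1)
def toworld(x,y,z=10):
    c,s=np.cos(Q[2]),np.sin(Q[2]); return np.array([Q[0]+(c*x-s*y)/1e3,Q[1]+(s*x+c*y)/1e3,z/1e3])
E
python3 - <<'E'
from h import *
s=read_state(); print(s['position'],tojig(s['position']),s['opening'])
im=imaging.capture('top'); crop(im,205,135,150,120,5,'pics/c3.png')
im=imaging.capture('scene'); crop(im,190,125,165,125,4.8,'pics/c4.png')
E
```

```text
[ 0.51502313 -0.10712063  0.06858742] [-49.8 -89.2] 0.0021185219817711825
```

View pics/c3.png

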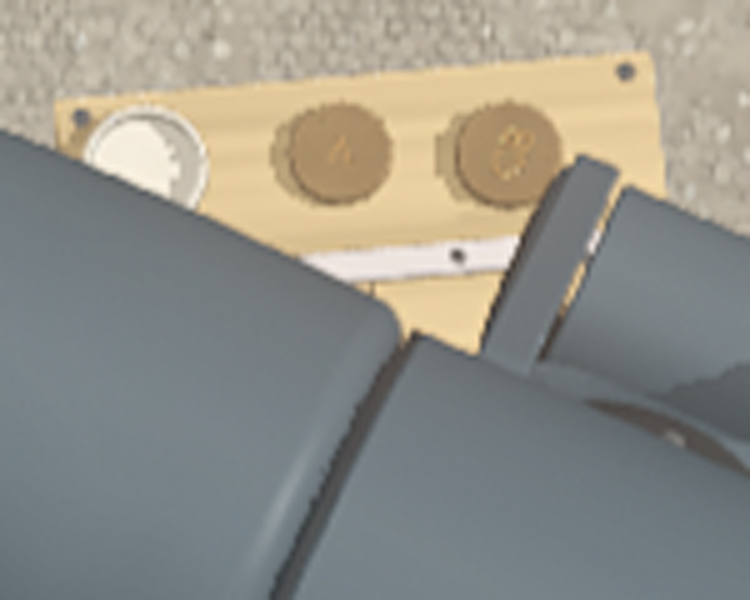

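View pics/c4.png

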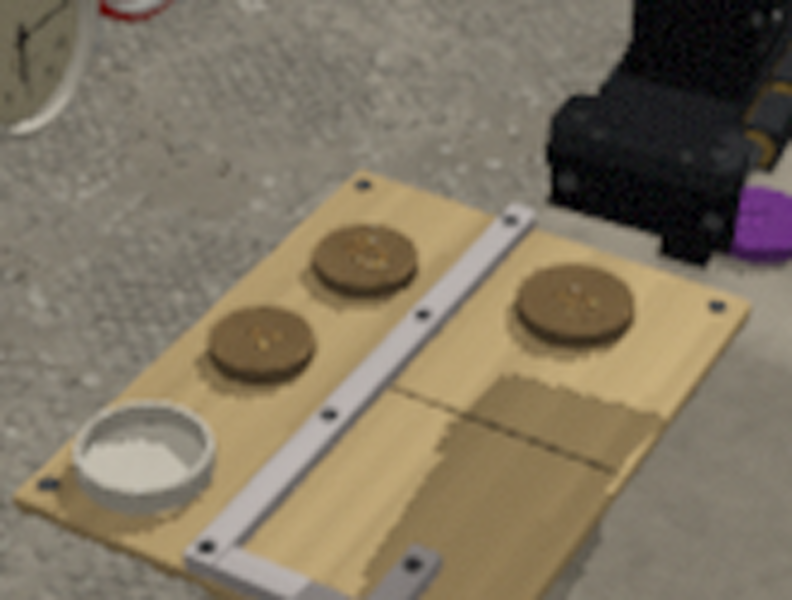

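The arm blocks the top view, but the scene view shows it all: the medallion at crop (575, 305), with the shut fingertips near and above it at (690, 250). I'll go down to just above the plate.

Call:
apply_moves(
  steps=[
    {"x": -2,"y": 1,"z": -25,"spin": 0},
    {"x": 0,"y": 0,"z": -15,"spin": 0},
    {"x": 0,"y": 0,"z": -4,"spin": 0},
    {"x": 0,"y": 0,"z": 0,"spin": 0},
  ],
)

```text
time_s: 2.45
position: [0.5222, -0.111, 0.0352]
tcp_rot: [[0.194, 0.037, 0.98], [-0.981, -0.021, 0.195], [0.028, -0.999, 0.032]]
force: [0.4, -0.7, 1.3]
opening: 0.004
```

Run:
```python
from h import *
s=read_state(); print(s['position'],tojig(s['position']),s['force'])
im=imaging.capture('scene'); crop(im,230,125,125,95,6,'pics/c5.png')
```

```text
[ 0.52217679 -0.1109975   0.03521237] [-43.1 -93.8] [ 0.37016679 -0.66718158  1.27356457]
```

View pics/c5.png

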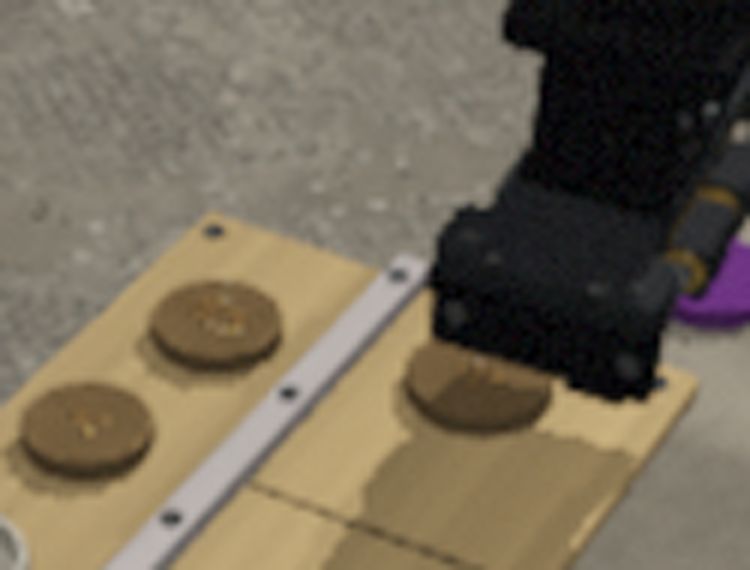

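It stopped short: z is 35 mm and it has drifted and tilted. Checking the joints.

Run:
```python
from h import *
s=read_state(); print({k:np.round(v,2) for k,v in s.items() if k!='tcp_rot'})
im=imaging.capture('scene'); cv2.imwrite('pics/s6.png',im[:,:,::-1])
```

```text
{'time_s': np.float64(2.5), 'joint_positions': array([-23.86,  40.63, 105.  ,  -0.47,  31.86,  55.31]), 'qvel': array([ 0.14, -0.13, -0.03,  0.04, -0.29,  0.13]), 'tau': array([ 5.000e-02, -4.042e+01, -6.810e+00,  3.000e-02, -1.300e-01,
        0.000e+00]), 'position': array([ 0.52, -0.11,  0.04]), 'force': array([0.04, 0.26, 0.53]), 'moment': array([0.07, 0.03, 0.  ]), 'opening': np.float64(0.01)}
```

View pics/s6.png

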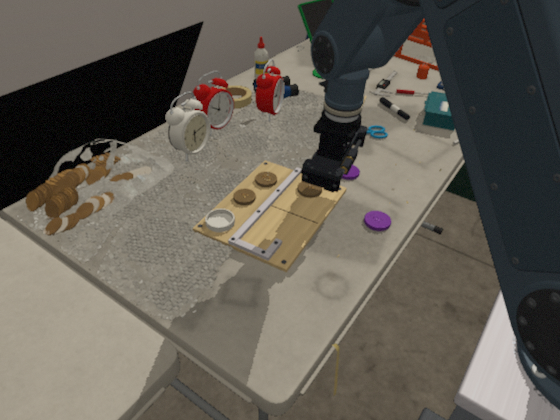

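Call:
apply_moves(
  steps=[
    {"x": 0,"y": 0,"z": 0,"spin": 0},
    {"x": 0,"y": 0,"z": 0,"spin": 0},
  ],
)

```text
time_s: 2.75
position: [0.5237, -0.1116, 0.0377]
tcp_rot: [[0.194, 0.042, 0.98], [-0.98, -0.023, 0.195], [0.031, -0.999, 0.036]]
force: [0.3, 0.7, 0.1]
opening: 0.007
```

Call:
apply_moves(
  steps=[
    {"x": 0,"y": 0,"z": 5,"spin": 0},
    {"x": 0,"y": 0,"z": 5,"spin": 0},
    {"x": 0,"y": 0,"z": 5,"spin": 0},
  ],
)

```text
time_s: 3.05
position: [0.5238, -0.1115, 0.0542]
tcp_rot: [[0.194, 0.042, 0.98], [-0.98, -0.023, 0.195], [0.031, -0.999, 0.037]]
force: [-0.4, -0.2, -0.1]
opening: 0.005
```

Call:
apply_moves(
  steps=[
    {"x": 0,"y": 0,"z": 0,"spin": 0},
    {"x": 0,"y": 0,"z": 0,"spin": 0},
    {"x": 0,"y": 0,"z": 0,"spin": 0},
  ],
)

```text
time_s: 3.35
position: [0.5244, -0.1117, 0.0555]
tcp_rot: [[0.194, 0.044, 0.98], [-0.98, -0.024, 0.196], [0.032, -0.999, 0.038]]
force: [-0.1, 1.3, -0.7]
opening: 0.006
```

Run:
```python
from h import *
s=read_state(); print({k:np.round(v,3) for k,v in s.items() if k in('position','joint_positions','tau','time_s')},tojig(s['position']))
R=np.array(s['tcp_rot']);p=np.array(s['position'])
im=np.ascontiguousarray(imaging.capture('scene')[:,:,::-1])
x0,y0,k=230,95,6
c=cv2.resize(im[y0:y0+95,x0:x0+125],None,fx=k,fy=k,interpolation=cv2.INTER_CUBIC)
def box(hx,hz,ya,yb,col):
    P=[p+R@np.array([a*hx,y,b*hz]) for y in(ya,yb) for a,b in((1,1),(1,-1),(-1,-1),(-1,1))]
    u=((proj('scene',P)-[x0,y0]+.5)*k).astype(int)
    for i in range(4):
        for a,b in((i,(i+1)%4),(4+i,4+(i+1)%4),(i,i+4)): cv2.line(c,tuple(map(int,u[a])),tuple(map(int,u[b])),col,1)
box(.015,.0095,.008,-.05,(0,255,0)); box(.095,.0375,-.062,-.1,(0,0,255)); 
cv2.imwrite('pics/c7.png',c)
```

```text
{'time_s': np.float64(3.35), 'joint_positions': array([-23.835,  38.502, 104.61 ,  -0.447,  34.02 ,  55.281]), 'tau': array([ 1.4000e-02, -4.0883e+01, -8.2380e+00,  3.5000e-02, -2.2000e-01,
        4.0000e-03]), 'position': array([ 0.524, -0.112,  0.055])} [-41.  -94.8]
```

View pics/c7.png

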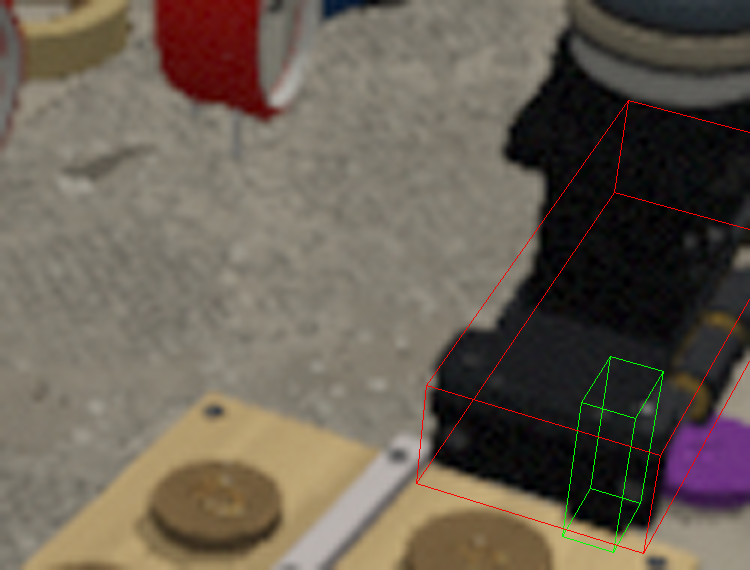

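Run:
```python
from h import *
def ov(fn,out,x0,y0,k,p,R):
    c=cv2.imread(fn); R=np.array(R); p=np.array(p)
    def box(hx,hz,ya,yb,col):
        P=[p+R@np.array([a*hx,y,b*hz]) for y in(ya,yb) for a,b in((1,1),(1,-1),(-1,-1),(-1,1))]
        u=((proj('scene',P)-[x0,y0]+.5)*k).astype(int)
        for i in range(4):
            for a,b in((i,(i+1)%4),(4+i,4+(i+1)%4),(i,i+4)): cv2.line(c,tuple(map(int,u[a])),tuple(map(int,u[b])),col,1)
    box(.015,.0095,.008,-.05,(0,255,0)); box(.095,.0375,-.062,-.1,(0,0,255)); cv2.imwrite(out,c[:,300:])
ov('pics/c4.png','pics/o4.png',190,125,4.8,[.515,-.1071,.0686],[[0.195, 0.014, 0.981], [-0.981, -0.011, 0.195], [0.014, -1.0, 0.012]])
ov('pics/c5.png','pics/o5.png',230,125,6,[0.5222, -0.111, 0.0352],[[0.194, 0.037, 0.98], [-0.981, -0.021, 0.195], [0.028, -0.999, 0.032]])
a=cv2.imread('pics/o4.png');b=cv2.imread('pics/o5.png');h=min(a.shape[0],b.shape[0]);cv2.imwrite('pics/o45.png',cv2.resize(np.hstack([a[:h],b[:h]]),(790,480)))
```

```text
(no output)
```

View pics/o45.png

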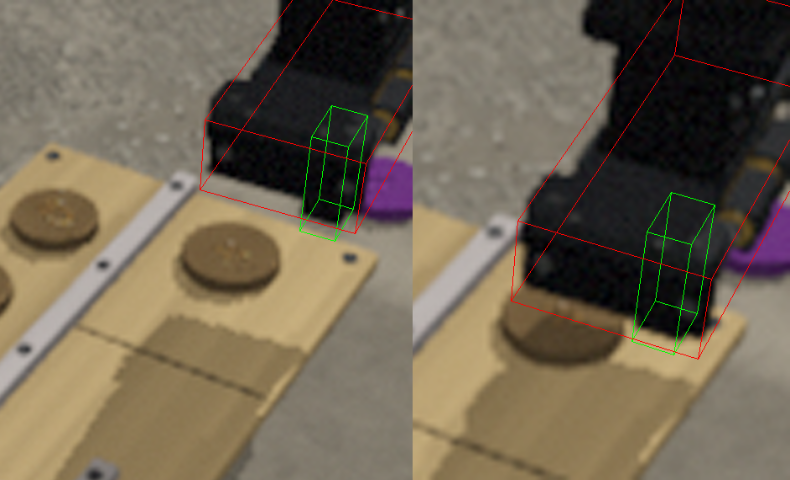

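Run:
```python
from h import *
def ov(fn,x0,y0,k,p,R,cx,cy,hw):
    c=cv2.imread(fn); R=np.array(R); p=np.array(p)
    w=int(hw*k); u0=int((cx-x0)*k)-w; v0=int((cy-y0)*k)-w
    c=cv2.copyMakeBorder(c,300,300,300,300,cv2.BORDER_CONSTANT)[v0+300:v0+300+2*w,u0+300:u0+300+2*w]
    z=390/(2*w); c=cv2.resize(c,(390,390)); c=np.clip(c.astype(float)*2.0,0,255).astype(np.uint8)
    def box(hx,hz,ya,yb,col):
        P=[p+R@np.array([a*hx,y,b*hz]) for y in(ya,yb) for a,b in((1,1),(1,-1),(-1,-1),(-1,1))]
        u=((((proj('scene',P)-[x0,y0]+.5)*k)-[u0,v0])*z).astype(int)
        for i in range(4):
            for a,b in((i,(i+1)%4),(4+i,4+(i+1)%4),(i,i+4)): cv2.line(c,tuple(map(int,u[a])),tuple(map(int,u[b])),col,1)
    box(.010,.0095,.008,-.03,(0,255,0))
    return c
a=ov('pics/c4.png',190,125,4.8,[.515,-.1071,.0686],[[0.195, 0.014, 0.981], [-0.981, -0.011, 0.195], [0.014, -1.0, 0.012]],332,170,20)
b=ov('pics/c5.png',230,125,6,[0.5222, -0.111, 0.0352],[[0.194, 0.037, 0.98], [-0.981, -0.021, 0.195], [0.028, -0.999, 0.032]],332,180,20)
cv2.imwrite('pics/o6.png',np.hstack([a,b]))
```

```text
(no output)
```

View pics/o6.png

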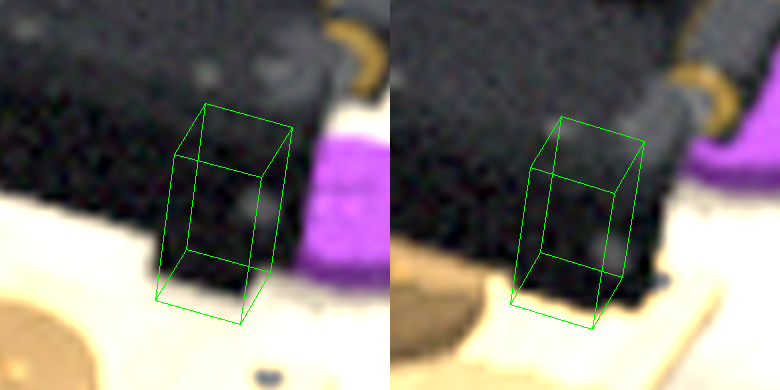

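```bash
cat >> h.py <<'E'
def overlay(fn,cx,cy,hw,size=700,gain=2.2,hx=.010,hz=.0095,extra=()):
    s=read_state(); im=imaging.capture('scene'); p=np.array(s['position']);R=np.array(s['tcp_rot'])
    x0,y0=cx-hw,cy-hw; k=size/(2*hw)
    c=cv2.resize(np.ascontiguousarray(im[y0:y0+2*hw,x0:x0+2*hw,::-1]),(size,size),interpolation=cv2.INTER_CUBIC)
    hsv=c.astype(float); c=np.clip(255*(hsv/255)**(1/gain),0,255).astype(np.uint8)
    def px(P): return [tuple(map(int,q)) for q in ((proj('scene',P)-[x0,y0]+.5)*k)]
    P=[p+R@np.array([a*hx,y,b*hz]) for y in(.008,-.03) for a,b in((1,1),(1,-1),(-1,-1),(-1,1))]; u=px(P)
    for i in range(4):
        for a,b in((i,(i+1)%4),(4+i,4+(i+1)%4),(i,i+4)): cv2.line(c,u[a],u[b],(0,255,0),1)
    for X in extra:
        cv2.polylines(c,[np.array(px(X))],True,(255,0,0),1)
    cv2.imwrite(fn,c); print(s['time_s'],np.round(p,4),tojig(p),np.round(s['force'],1))
def circ(x,y,r,z):
    a=np.linspace(0,2*np.pi,60); return np.array([toworld(x+r*np.cos(b),y+r*np.sin(b),z) for b in a])
E
python3 - <<'E'
from h import *
overlay('pics/o8.png',320,180,40,extra=[circ(1.5,-88,27.5,19)])
E
```

```text
3.4 [ 0.5243 -0.1117  0.0554] [-41.  -94.8] [-0.   0.2  0.2]
```

View pics/o8.png

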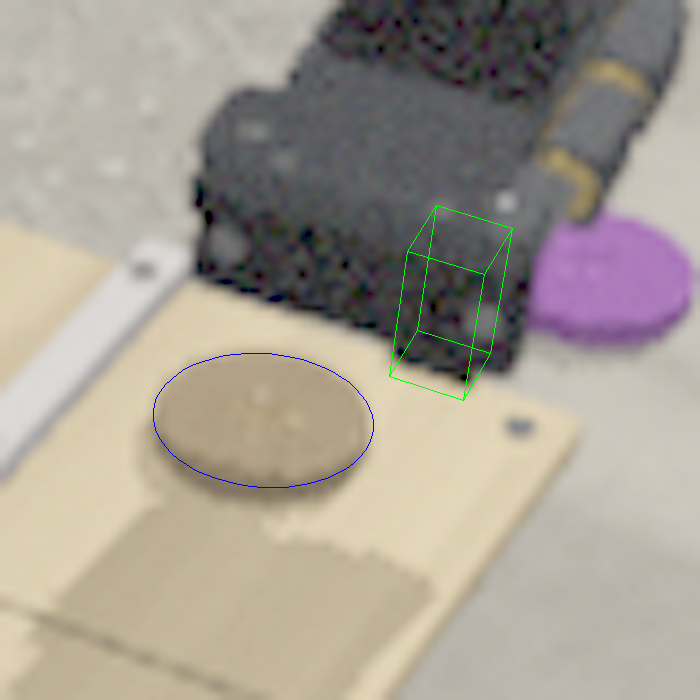

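Call:
apply_moves(
  steps=[
    {"x": -7,"y": 3,"z": 0,"spin": 0},
    {"x": -7,"y": 3,"z": 0,"spin": 0},
    {"x": 0,"y": 0,"z": -6,"spin": 0},
    {"x": 0,"y": 0,"z": -6,"spin": 0},
    {"x": 0,"y": 0,"z": -6,"spin": 0},
  ],
)

```text
time_s: 3.95
position: [0.5083, -0.1048, 0.0361]
tcp_rot: [[0.194, 0.043, 0.98], [-0.98, -0.024, 0.196], [0.032, -0.999, 0.037]]
force: [-0.9, 0.3, -0.1]
opening: 0.005
```

Call:
apply_moves(
  steps=[
    {"x": 0,"y": 0,"z": -5,"spin": 0},
    {"x": 0,"y": 0,"z": -5,"spin": 0},
    {"x": 0,"y": 0,"z": -3,"spin": 0},
    {"x": 0,"y": 0,"z": 0,"spin": 0},
  ],
)

```text
time_s: 4.35
position: [0.508, -0.1048, 0.0201]
tcp_rot: [[0.194, 0.041, 0.98], [-0.98, -0.023, 0.195], [0.03, -0.999, 0.036]]
force: [-0.5, 0.4, 0.4]
opening: 0.005
```

Call:
apply_moves(
  steps=[
    {"x": 5,"y": 0,"z": 0,"spin": 0},
    {"x": 5,"y": 0,"z": 0,"spin": 0},
    {"x": 5,"y": 0.5,"z": 0,"spin": 0},
    {"x": 3,"y": 0.3,"z": 0,"spin": 0},
    {"x": 3,"y": 0.3,"z": 0,"spin": 0},
    {"x": 3,"y": 0.3,"z": 0,"spin": 0},
    {"x": 3,"y": 0.3,"z": 0,"spin": 0},
  ],
)

```text
time_s: 5.05
position: [0.5378, -0.1031, 0.0208]
tcp_rot: [[0.195, 0.042, 0.98], [-0.98, -0.023, 0.196], [0.031, -0.999, 0.037]]
force: [-1.1, -0.4, -0.0]
opening: 0.001
```

Run:
```python
from h import *
overlay('pics/o9.png',320,190,40,extra=[circ(1.5,-88,27.5,19)])
```

```text
5.05 [ 0.5378 -0.1031  0.0208] [-26.7 -87.6] [-1.1 -0.4 -0. ]
```

View pics/o9.png

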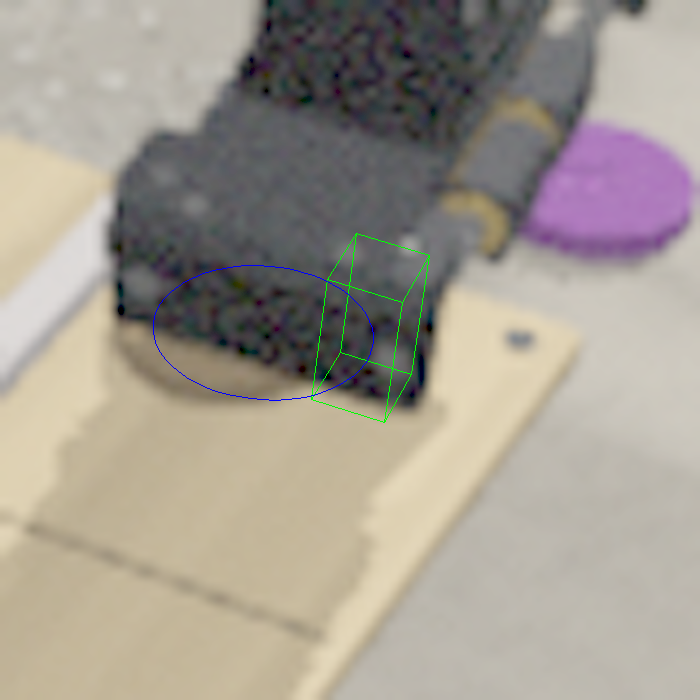

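The medallion is moving toward the rail, its visible rim now at crop (200, 400), with about 10 mm left. I'll continue in finer steps.

Call:
apply_moves(
  steps=[
    {"x": 2,"y": 0.2,"z": 0,"spin": 0},
    {"x": 2,"y": 0.2,"z": 0,"spin": 0},
    {"x": 1,"y": 0.1,"z": 0,"spin": 0},
    {"x": 1,"y": 0.1,"z": 0,"spin": 0},
    {"x": 0,"y": 0,"z": 0,"spin": 0},
  ],
)

```text
time_s: 5.6
position: [0.5447, -0.1024, 0.0208]
tcp_rot: [[0.195, 0.042, 0.98], [-0.98, -0.023, 0.196], [0.031, -0.999, 0.037]]
force: [-0.8, 0.6, -0.1]
opening: 0.006
```

Call:
apply_moves(
  steps=[
    {"x": 1,"y": 0.1,"z": 0,"spin": 0},
    {"x": 1,"y": 0.1,"z": 0,"spin": 0},
  ],
)

```text
time_s: 5.8
position: [0.5462, -0.1022, 0.0208]
tcp_rot: [[0.195, 0.041, 0.98], [-0.98, -0.023, 0.196], [0.031, -0.999, 0.036]]
force: [-2.8, -1.0, 0.9]
opening: 0.006
```

Call:
apply_moves(
  steps=[
    {"x": 1,"y": 0.1,"z": 0,"spin": 0},
  ],
)

```text
time_s: 5.9
position: [0.5463, -0.102, 0.0207]
tcp_rot: [[0.195, 0.039, 0.98], [-0.98, -0.023, 0.196], [0.03, -0.999, 0.034]]
force: [-3.8, -1.4, 2.1]
opening: 0.006
```

Call:
apply_moves(
  steps=[
    {"x": 1,"y": 0.1,"z": 0,"spin": 0},
  ],
)

```text
time_s: 6.0
position: [0.5464, -0.1019, 0.0207]
tcp_rot: [[0.195, 0.037, 0.98], [-0.98, -0.023, 0.196], [0.029, -0.999, 0.032]]
force: [-4.9, -2.6, 2.8]
opening: 0.003
```

Contact with the rail is clear: the finger stalls and the force rises to about 5 N, at jig y near -88, well before the line. Next I'll back off, rise, turn and go round behind the medallion.

Call:
apply_moves(
  steps=[
    {"x": -5,"y": -0.5,"z": 0,"spin": 0},
    {"x": -8,"y": -1,"z": 0,"spin": 0},
    {"x": -8,"y": -1,"z": 8,"spin": 0},
    {"x": 0,"y": -5,"z": 12,"spin": 0.1},
    {"x": 0,"y": -8,"z": 12,"spin": 0.15},
    {"x": 5,"y": -8,"z": 5,"spin": 0.15},
    {"x": 10,"y": -8,"z": 0,"spin": 0.15},
    {"x": 10,"y": -8,"z": 0,"spin": 0.15},
    {"x": 10,"y": -8,"z": 0,"spin": 0.15},
    {"x": 10,"y": -8,"z": 0,"spin": 0.15},
    {"x": 10,"y": -5,"z": 0,"spin": 0.1},
  ],
)

```text
time_s: 7.1
position: [0.5761, -0.163, 0.0634]
tcp_rot: [[0.965, 0.039, 0.26], [-0.261, 0.024, 0.965], [0.031, -0.999, 0.034]]
force: [0.3, 0.0, 0.4]
opening: 0.004
```

Run:
```python
from h import *
s=read_state(); R=np.array(s['tcp_rot']); print(np.round(R,3).tolist(),'z-axis jig angle',np.degrees(np.arctan2(R[1,2],R[0,2])-Q[2]))
overlay('pics/o10.png',300,190,50,extra=[circ(20.5,-88,27.5,19),np.array([toworld(48,-140,10),toworld(48,126,10)])])
```

```text
[[0.965, 0.039, 0.26], [-0.261, 0.024, 0.965], [0.031, -0.999, 0.034]] z-axis jig angle 68.88302098971742
7.1 [ 0.5761 -0.163   0.0634] [   5.  -151.2] [0.3 0.  0.4]
```

View pics/o10.png

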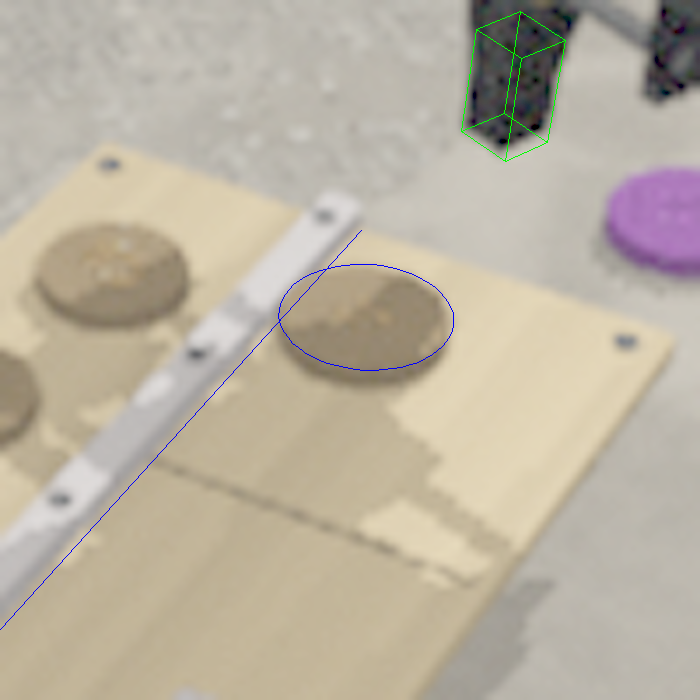

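The medallion now sits against the rail at crop (365, 320), still well before the line, with the fingertips behind it at (505, 135). The overlays suggest the jig is about 1.5 mm nearer in x than I fitted. I'll go down behind the medallion.

Call:
apply_moves(
  steps=[
    {"x": 0,"y": 0,"z": -7,"spin": 0},
    {"x": 0,"y": 0,"z": -7,"spin": 0},
    {"x": 0,"y": 0,"z": -7,"spin": 0},
    {"x": 0,"y": 0,"z": -7,"spin": 0},
    {"x": 0,"y": 0,"z": -6,"spin": 0},
    {"x": 0,"y": 0,"z": -5,"spin": 0},
    {"x": 0,"y": 0,"z": -2,"spin": 0},
    {"x": 0,"y": 0,"z": 0,"spin": 0},
  ],
)

```text
time_s: 7.95
position: [0.5744, -0.1622, 0.0185]
tcp_rot: [[0.964, 0.038, 0.265], [-0.266, 0.025, 0.964], [0.03, -0.999, 0.034]]
force: [-0.4, 0.4, 0.3]
opening: 0.005
```

```bash
sed -i 's/Q=np.array(\[0.55513/Q=np.array([0.5539/' h.py
python3 - <<'E'
from h import *
overlay('pics/o11.png',310,180,45,extra=[circ(20.5,-88,27.5,19),np.array([toworld(48,-140,10),toworld(48,126,10)])])
E
```

```text
7.95 [ 0.5744 -0.1622  0.0185] [   4.7 -150.3] [-0.4  0.4  0.3]
```

View pics/o11.png

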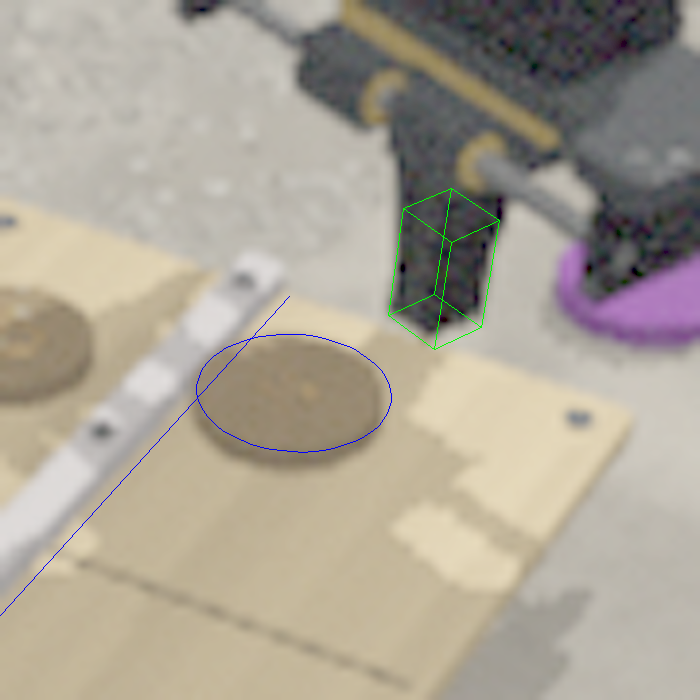

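Call:
apply_moves(
  steps=[
    {"x": 2,"y": 0,"z": 2.5,"spin": 0},
    {"x": -0.5,"y": 5,"z": 0,"spin": 0},
    {"x": -0.5,"y": 5,"z": 0,"spin": 0},
    {"x": -0.5,"y": 5,"z": 0,"spin": 0},
    {"x": -0.5,"y": 4,"z": 0,"spin": 0},
    {"x": -0.3,"y": 3,"z": 0,"spin": 0},
    {"x": -0.3,"y": 3,"z": 0,"spin": 0},
    {"x": -0.3,"y": 3,"z": 0,"spin": 0},
    {"x": -0.3,"y": 3,"z": 0,"spin": 0},
    {"x": -0.3,"y": 3,"z": 0,"spin": 0},
  ],
)

```text
time_s: 9.0
position: [0.5735, -0.1257, 0.0228]
tcp_rot: [[0.964, 0.04, 0.264], [-0.265, 0.023, 0.964], [0.033, -0.999, 0.033]]
force: [-0.2, -0.7, 1.1]
opening: 0.004
```

Run:
```python
from h import *
p=tojig(read_state()['position']); 
overlay('pics/o12.png',300,185,45,extra=[circ(20.5,p[1]+35,27.5,19),np.array([toworld(48,-140,10),toworld(48,126,10)])])
```

```text
9.0 [ 0.5735 -0.1257  0.0228] [   7.6 -114. ] [-0.2 -0.7  1.1]
```

View pics/o12.png

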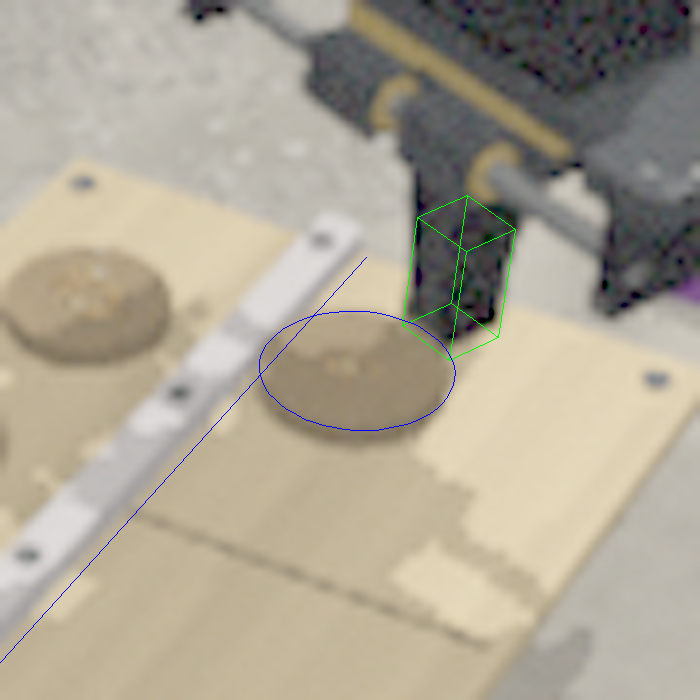

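The medallion moves with the finger and stays on the rail, its outline matching the model at crop (357, 370). I'll go on along the rail.

Call:
apply_moves(
  steps=[
    {"x": -0.4,"y": 4,"z": -1,"spin": 0},
    {"x": -0.4,"y": 4,"z": -0.3,"spin": 0},
    {"x": -0.4,"y": 4,"z": -0.1,"spin": 0},
    {"x": -0.4,"y": 4,"z": -0.1,"spin": 0},
    {"x": -0.4,"y": 4,"z": -0.1,"spin": 0},
    {"x": -0.4,"y": 4,"z": -0.1,"spin": 0},
    {"x": -0.4,"y": 4,"z": -0.1,"spin": 0},
    {"x": -0.4,"y": 4,"z": -0.1,"spin": 0},
  ],
)

```text
time_s: 9.85
position: [0.5699, -0.0913, 0.021]
tcp_rot: [[0.964, 0.041, 0.264], [-0.265, 0.023, 0.964], [0.033, -0.999, 0.033]]
force: [-1.2, -0.5, 1.4]
opening: 0.005
```

Run:
```python
from h import *
p=tojig(read_state()['position']); 
overlay('pics/o13.png',285,195,45,extra=[circ(20.5,p[1]+35,27.5,19),np.array([toworld(48,-140,10),toworld(48,126,10)])])
```

```text
9.85 [ 0.5699 -0.0913  0.021 ] [  7.7 -79.4] [-1.2 -0.5  1.4]
```

View pics/o13.png

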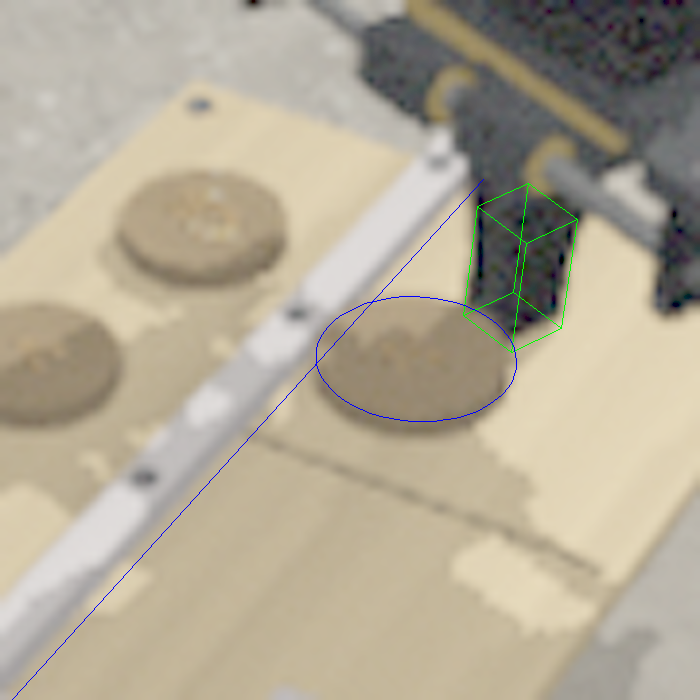

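Call:
apply_moves(
  steps=[
    {"x": -0.4,"y": 4,"z": 0,"spin": 0},
    {"x": -0.4,"y": 4,"z": -0.1,"spin": 0},
    {"x": -0.4,"y": 4,"z": 0,"spin": 0},
    {"x": -0.4,"y": 4,"z": -0.1,"spin": 0},
    {"x": -0.4,"y": 4,"z": 0,"spin": 0},
    {"x": -0.4,"y": 4,"z": -0.1,"spin": 0},
    {"x": -0.4,"y": 4,"z": 0,"spin": 0},
    {"x": -0.4,"y": 4,"z": -0.1,"spin": 0},
    {"x": -0.4,"y": 4,"z": 0,"spin": 0},
    {"x": -0.4,"y": 4,"z": -0.1,"spin": 0},
  ],
)

```text
time_s: 10.9
position: [0.5653, -0.0472, 0.0204]
tcp_rot: [[0.964, 0.04, 0.264], [-0.265, 0.023, 0.964], [0.032, -0.999, 0.033]]
force: [-1.4, -1.3, 1.2]
opening: 0.006
```

Call:
apply_moves(
  steps=[
    {"x": -0.4,"y": 4,"z": 0,"spin": 0},
    {"x": -0.4,"y": 4,"z": -0.1,"spin": 0},
    {"x": -0.4,"y": 4,"z": 0,"spin": 0},
    {"x": -0.4,"y": 4,"z": -0.1,"spin": 0},
    {"x": -0.4,"y": 4,"z": 0,"spin": 0},
    {"x": -0.4,"y": 4,"z": -0.1,"spin": 0},
    {"x": -0.4,"y": 4,"z": 0,"spin": 0},
    {"x": -0.4,"y": 4,"z": -0.1,"spin": 0},
    {"x": -0.4,"y": 4,"z": 0,"spin": 0},
    {"x": -0.4,"y": 4,"z": -0.1,"spin": 0},
  ],
)

```text
time_s: 11.9
position: [0.5608, -0.0035, 0.0199]
tcp_rot: [[0.964, 0.04, 0.264], [-0.265, 0.024, 0.964], [0.032, -0.999, 0.033]]
force: [-0.7, -0.2, 1.2]
opening: 0.004
```

Run:
```python
from h import *
p=tojig(read_state()['position']); 
overlay('pics/o14.png',265,215,50,extra=[circ(20.5,p[1]+35,27.5,19),np.array([toworld(48,-140,10),toworld(48,126,10)])])
```

```text
11.9 [ 0.5608 -0.0035  0.0199] [7.8 8.9] [-0.7 -0.2  1.2]
```

View pics/o14.png

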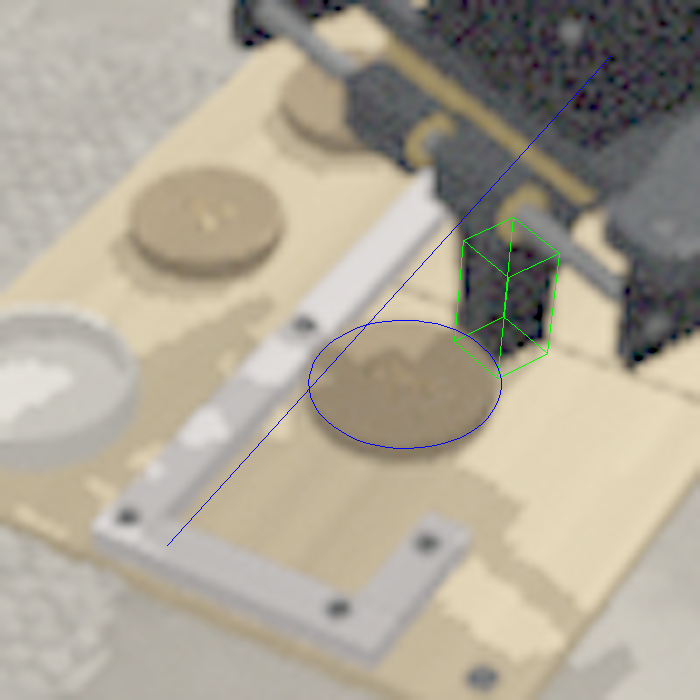

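Call:
apply_moves(
  steps=[
    {"x": -0.4,"y": 4,"z": 0,"spin": 0},
    {"x": -0.4,"y": 4,"z": 0,"spin": 0},
    {"x": -0.4,"y": 4,"z": 0,"spin": 0},
    {"x": -0.4,"y": 4,"z": 0,"spin": 0},
    {"x": -0.4,"y": 4,"z": 0,"spin": 0},
    {"x": -0.4,"y": 4,"z": 0,"spin": 0},
    {"x": -0.4,"y": 4,"z": 0,"spin": 0},
    {"x": -0.4,"y": 4,"z": 0,"spin": 0},
    {"x": -0.4,"y": 4,"z": 0,"spin": 0},
    {"x": -0.4,"y": 4,"z": 0,"spin": 0},
  ],
)

```text
time_s: 12.95
position: [0.5561, 0.0405, 0.0197]
tcp_rot: [[0.964, 0.039, 0.264], [-0.265, 0.024, 0.964], [0.031, -0.999, 0.034]]
force: [-0.6, -1.1, -0.1]
opening: 0.004
```

Call:
apply_moves(
  steps=[
    {"x": -0.2,"y": 2,"z": 0,"spin": 0},
    {"x": -0.2,"y": 2,"z": 0,"spin": 0},
  ],
)

```text
time_s: 13.15
position: [0.5555, 0.0452, 0.0197]
tcp_rot: [[0.964, 0.039, 0.264], [-0.265, 0.024, 0.964], [0.031, -0.999, 0.034]]
force: [-0.7, -0.3, 1.3]
opening: 0.004
```

Run:
```python
from h import *
p=tojig(read_state()['position']); 
overlay('pics/o15.png',255,225,40,extra=[circ(20.5,p[1]+35,27.5,19),circ(20.5,98.5,27.5,19)])
```

```text
13.15 [0.5555 0.0452 0.0197] [ 7.8 57.9] [-0.7 -0.3  1.3]
```

View pics/o15.png

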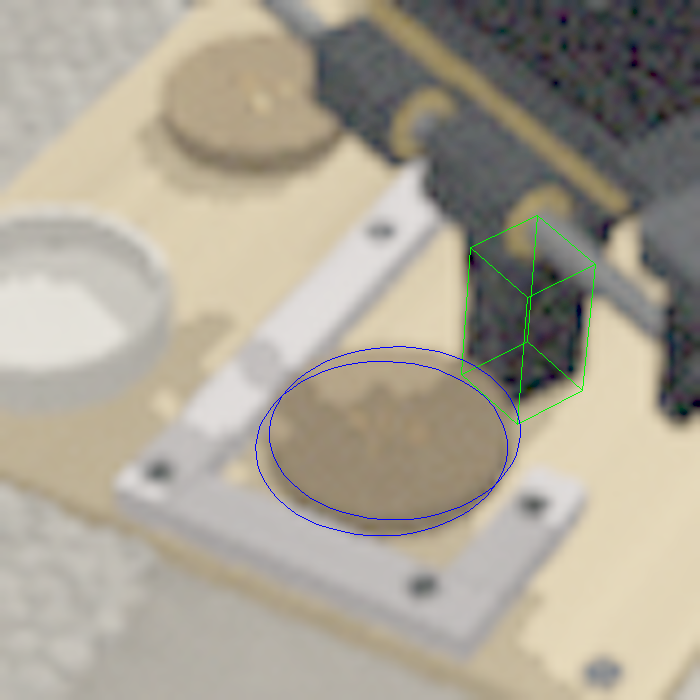

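About 5 mm remain. I'll finish in small steps and watch the force.

Call:
apply_moves(
  steps=[
    {"x": -0.1,"y": 1,"z": 0,"spin": 0},
    {"x": -0.1,"y": 1,"z": 0,"spin": 0},
    {"x": -0.1,"y": 1,"z": 0,"spin": 0},
  ],
)

```text
time_s: 13.5
position: [0.5552, 0.0486, 0.0196]
tcp_rot: [[0.964, 0.039, 0.264], [-0.265, 0.024, 0.964], [0.031, -0.999, 0.034]]
force: [-0.8, -1.5, 0.8]
opening: 0.006
```

Call:
apply_moves(
  steps=[
    {"x": -0.1,"y": 1,"z": 0,"spin": 0},
  ],
)

```text
time_s: 13.6
position: [0.5551, 0.0496, 0.0196]
tcp_rot: [[0.964, 0.039, 0.264], [-0.265, 0.024, 0.964], [0.031, -0.999, 0.034]]
force: [-0.7, -0.8, 0.8]
opening: 0.005
```

Call:
apply_moves(
  steps=[
    {"x": -0.1,"y": 1,"z": 0,"spin": 0},
  ],
)

```text
time_s: 13.7
position: [0.5549, 0.0505, 0.0196]
tcp_rot: [[0.964, 0.039, 0.264], [-0.265, 0.024, 0.964], [0.031, -0.999, 0.033]]
force: [-0.5, -2.4, 0.9]
opening: 0.006
```

Call:
apply_moves(
  steps=[
    {"x": -0.1,"y": 1,"z": 0,"spin": 0},
  ],
)

```text
time_s: 13.8
position: [0.555, 0.0508, 0.0197]
tcp_rot: [[0.964, 0.039, 0.263], [-0.264, 0.023, 0.964], [0.032, -0.999, 0.032]]
force: [-0.9, -6.9, 0.9]
opening: 0.001
```

Call:
apply_moves(
  steps=[
    {"x": -0.1,"y": 1,"z": 0,"spin": 0},
  ],
)

```text
time_s: 13.9
position: [0.555, 0.0508, 0.0197]
tcp_rot: [[0.964, 0.039, 0.262], [-0.263, 0.021, 0.965], [0.032, -0.999, 0.031]]
force: [-1.1, -6.0, 1.7]
opening: 0.006
```

Call:
apply_moves(
  steps=[
    {"x": 0,"y": 1,"z": 0,"spin": 0},
  ],
)

```text
time_s: 14.0
position: [0.555, 0.0508, 0.0197]
tcp_rot: [[0.964, 0.039, 0.261], [-0.262, 0.02, 0.965], [0.033, -0.999, 0.029]]
force: [-0.0, -5.5, 0.8]
opening: 0.01
```

It has stalled on the end stop at TCP jig y = 63.6 mm, against 63.5 expected, with about 6 N. I'll draw back along the face normal, rise and clear the view.

Call:
apply_moves(
  steps=[
    {"x": -0.5,"y": -2,"z": 0,"spin": 0},
    {"x": -1,"y": -5,"z": 0,"spin": 0},
    {"x": -2,"y": -8,"z": 0,"spin": 0},
    {"x": 0,"y": -8,"z": 5,"spin": 0},
    {"x": 0,"y": -5,"z": 15,"spin": 0},
    {"x": 0,"y": -5,"z": 20,"spin": 0},
    {"x": 0,"y": -10,"z": 25,"spin": 0},
    {"x": 0,"y": -20,"z": 30,"spin": 0},
    {"x": 0,"y": -30,"z": 30,"spin": 0},
    {"x": 0,"y": -40,"z": 20,"spin": 0},
    {"x": 0,"y": -45,"z": 0,"spin": 0},
    {"x": 0,"y": -45,"z": 0,"spin": 0},
  ],
)

```text
time_s: 15.2
position: [0.5488, -0.1784, 0.1732]
tcp_rot: [[0.966, 0.04, 0.257], [-0.258, 0.021, 0.966], [0.033, -0.999, 0.031]]
force: [0.1, -0.1, -0.2]
opening: 0.006
```

Call:
apply_moves(
  steps=[
    {"x": 0,"y": -45,"z": 0,"spin": 0},
    {"x": 0,"y": -45,"z": 0,"spin": 0},
    {"x": 0,"y": -45,"z": 0,"spin": 0},
    {"x": 0,"y": -45,"z": 0,"spin": 0},
    {"x": 0,"y": -45,"z": 0,"spin": 0},
    {"x": 0,"y": -30,"z": 0,"spin": 0},
    {"x": 0,"y": 0,"z": 0,"spin": 0},
  ],
)

```text
time_s: 15.9
position: [0.5435, -0.4552, 0.1772]
tcp_rot: [[0.963, 0.048, 0.267], [-0.268, 0.014, 0.963], [0.042, -0.999, 0.027]]
force: [-0.1, 0.4, -0.0]
opening: 0.006
```

Run:
```python
from h import *
s=read_state();print(s['time_s'],s['position'],s['force'])
a=imaging.capture('top'); crop(a,205,135,150,120,5,'pics/t16.png')
overlay('pics/o16.png',255,225,40,extra=[circ(20.5,98.5,27.5,19)])
```

```text
15.9 [ 0.54350041 -0.45522212  0.17717584] [-0.11997627  0.42026473 -0.03011027]
15.95 [ 0.5433 -0.4529  0.177 ] [ -56.9 -436.2] [-0.1 -0.2 -0.2]
```

View pics/t16.png

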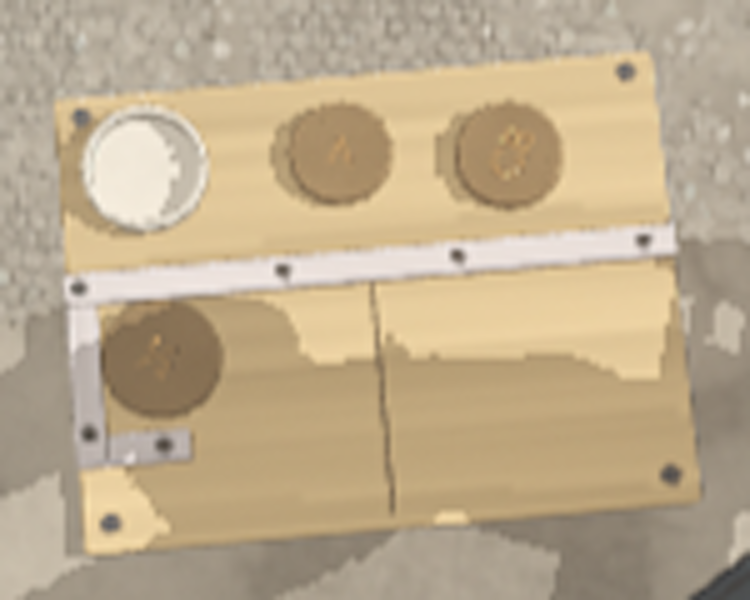

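View pics/o16.png

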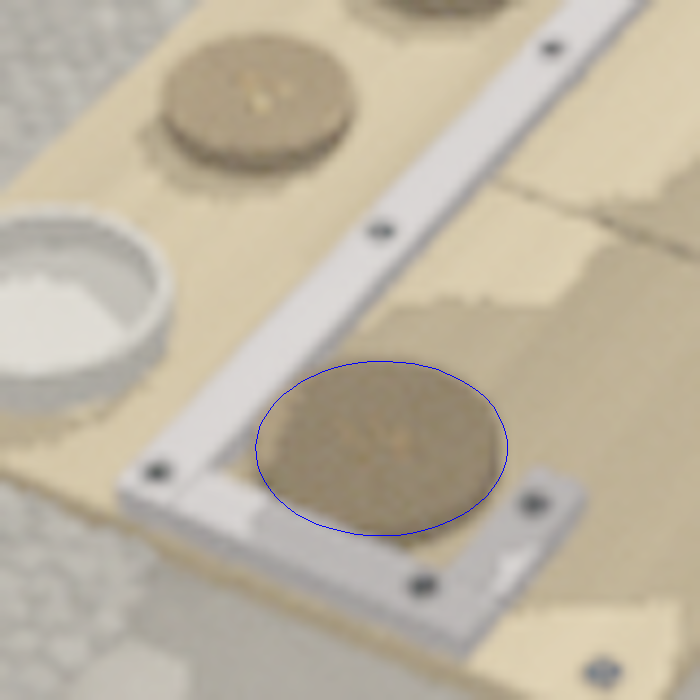

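Run:
```python
from h import *
for n in('top','scene'):
    im=imaging.capture(n).astype(np.float32)
    for lab,f,z in(('rail dir',lambda d:(20.5+d,98.5),20),('stop dir',lambda d:(20.5,98.5+d),20)):
        d=np.arange(18,38,1.0); P=np.array([toworld(*f(a),19.5) for a in d]); uv=proj(n,P).astype(np.float32)
        g=cv2.remap(im,uv[:,0].reshape(1,-1),uv[:,1].reshape(1,-1),cv2.INTER_LINEAR)[0]
        print(n,lab,[tuple(map(int,x)) for x in g[:, [0,2]]])
```

```text
top rail dir [(134, 85), (135, 85), (134, 84), (134, 84), (138, 86), (145, 89), (152, 93), (155, 96), (159, 99), (181, 139), (203, 179), (217, 199), (228, 213), (236, 221), (236, 221), (236, 220), (235, 220), (235, 220), (235, 220), (234, 219)]
top stop dir [(133, 84), (133, 84), (133, 84), (133, 84), (133, 84), (133, 83), (133, 83), (130, 82), (120, 78), (110, 74), (143, 116), (176, 158), (187, 172), (189, 174), (190, 175), (188, 173), (186, 171), (185, 170), (185, 169), (184, 169)]
scene rail dir [(76, 38), (76, 38), (76, 38), (77, 38), (76, 39), (76, 39), (78, 40), (80, 41), (88, 50), (99, 63), (113, 84), (130, 111), (148, 135), (163, 152), (175, 165), (179, 170), (181, 172), (182, 173), (181, 173), (181, 172)]
scene stop dir [(77, 41), (77, 41), (77, 40), (77, 40), (77, 40), (78, 42), (80, 45), (89, 61), (101, 81), (112, 99), (119, 109), (123, 115), (126, 119), (127, 119), (127, 119), (126, 119), (126, 119), (126, 119), (126, 119), (126, 118)]
```

Both views show the disc edge giving way straight to the bar at 27–28 mm from the home centre, toward the rail and toward the stop, with no strip of plywood between. The bystanders haven't moved and the hand is clear, so I'm handing in.

```bash
python3 -c "
from rig import job; print(job.hand_in())"
```

```text
the job is handed in; nothing more can be done
None
```

The medallion is in the corner pocket, against both the rail and the end stop, and I've handed the job in at about 16 s.

- **To the rail:** I pushed it with shut fingertips from the near side. It met the rail at jig y of about -88 mm, well before the black line, and I stopped at about 5–6 N.
- **Along the rail:** I then pushed it from behind with the fingertips turned about 20° toward the rail. In each picture taken on the way it lay against the rail. It stopped against the end stop at about 6–7 N, with the finger within 0.1 mm of the expected position.
- **Last checks:** with the hand about 0.4 m away, both cameras showed no gap at the rail or the stop. In the top view, both spare medallions and the jar lid were in the same place as at the start. The fingers never came near the purple look-alikes.

**What disagreed:**
- **Fingertip height:** in the scene view the fingertips looked about 2–5 mm higher than the measured pose.
- **Jig position:** the jig seemed about 1.5 mm nearer in x than my first camera fit, so I shifted my estimate by 1.2 mm.
- **First descent:** the quick descent drifted several millimetres and tilted the tool about 2°. I continued in small steps.

The gap check is only as fine as the picture, roughly 0.5–1 mm.

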